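# Find the soft foot of a valve rig and shim it

### The job

The valve rig rocks because one of its four feet stands on a spongy pad: press down on the corners of its base plate, one after another, until you find the one that gives. Push that corner's slotted shim all the way in under the foot, until its upright tab lies flat along the plate's edge, then press the same corner down once more to prove that it now stands firm on the shim. Leave the other three shims alone, do not lift or shift the rig or the things around it, and finish with the hand clear.

Things in the scene. Friction and masses are not known exactly. Their poses are not given: they have to be found in the camera images.
- skid: Dark steel skid plate, 210 (x) x 430 (y) x 6 mm, fixed to the table. Origin at the centre of its underside, on the table; x points away from the robot, y to the left, turned by up to 0.2 rad. Guide strips 4 mm high lie on it beside each shim's way. Each foot of the rig stands on a 16 mm round, 5 mm thick rubber pad on the skid, hidden under the foot.
- rig: Valve rig, 2 to 3 kg, standing freely: aluminium plate 180 (x) x 290 (y) x 8 mm, its flat top 36 mm above the table, on four feet (round flanges 40 mm across, 5 mm thick); a ball valve in the middle and on it a black actuator box, 94 x 88 mm, its top 177 mm above the table. Origin centrally between the feet, level with their undersides, 11 mm above the table; axes as the skid's.
- corner_near_left (a point): Place to press: flat top of the plate above the foot of the near left corner (near: robot side, -x; left: +y), marked by a flush screw, 66 mm in x and 122 mm in y from the rig's centre. On a hard pad it sinks under 1 mm. On the spongy pad (one of four, differs each time, not to be seen) a slow 1.5 to 3 N sinks it 4.6 mm to a stop; let go, it rises.
- corner_near_right (a point): Place to press: flat top of the plate above the foot of the near right corner (near: robot side, -x; right: -y), marked by a flush screw, 66 mm in x and 122 mm in y from the rig's centre. On a hard pad it sinks under 1 mm. On the spongy pad (one of four, differs each time, not to be seen) a slow 1.5 to 3 N sinks it 4.6 mm to a stop; let go, it rises.
- corner_far_left (a point): Place to press: flat top of the plate above the foot of the far left corner (far: +x; left: +y), marked by a flush screw, 66 mm in x and 122 mm in y from the rig's centre. On a hard pad it sinks under 1 mm. On the spongy pad (one of four, differs each time, not to be seen) a slow 1.5 to 3 N sinks it 4.6 mm to a stop; let go, it rises.
- corner_far_right (a point): Place to press: flat top of the plate above the foot of the far right corner (far: +x; right: -y), marked by a flush screw, 66 mm in x and 122 mm in y from the rig's centre. On a hard pad it sinks under 1 mm. On the spongy pad (one of four, differs each time, not to be seen) a slow 1.5 to 3 N sinks it 4.6 mm to a stop; let go, it rises.
- shim_near_left: Steel shim of the near left corner: flat U, 36 mm wide, 41 mm long, 4.2 mm thick, open to the foot, with an upright tab (36 wide, 34 high, 4 mm thick) at its outer end. Slides only along the skid's -y (inwards) with 2 N friction and stays where left. Origin: foot of the middle of the tab's outer face, 6 mm above the table; own y points outwards. Starts outside the foot, 34 to 42 mm from its stop.
- home_near_left (a point): Point on the skid where the origin of the near left shim is when fully in: +150 mm in the skid's y, 5 mm outside the plate's edge. There it stops, the tab along the edge, the U under the foot's flange around the pad with 0.8 mm to spare in height; a spongy corner then sinks only about 1 mm.
- shim_near_right: Steel shim of the near right corner: flat U, 36 mm wide, 41 mm long, 4.2 mm thick, open to the foot, with an upright tab (36 wide, 34 high, 4 mm thick) at its outer end. Slides only along the skid's +y (inwards) with 2 N friction and stays where left. Origin: foot of the middle of the tab's outer face, 6 mm above the table; own y points outwards. Starts outside the foot, 34 to 42 mm from its stop.
- home_near_right (a point): Point on the skid where the origin of the near right shim is when fully in: -150 mm in the skid's y, 5 mm outside the plate's edge. There it stops, the tab along the edge, the U under the foot's flange around the pad with 0.8 mm to spare in height; a spongy corner then sinks only about 1 mm.
- shim_far_left: Steel shim of the far left corner: flat U, 36 mm wide, 41 mm long, 4.2 mm thick, open to the foot, with an upright tab (36 wide, 34 high, 4 mm thick) at its outer end. Slides only along the skid's -y (inwards) with 2 N friction and stays where left. Origin: foot of the middle of the tab's outer face, 6 mm above the table; own y points outwards. Starts outside the foot, 34 to 42 mm from its stop.
- home_far_left (a point): Point on the skid where the origin of the far left shim is when fully in: +150 mm in the skid's y, 5 mm outside the plate's edge. There it stops, the tab along the edge, the U under the foot's flange around the pad with 0.8 mm to spare in height; a spongy corner then sinks only about 1 mm.
- shim_far_right: Steel shim of the far right corner: flat U, 36 mm wide, 41 mm long, 4.2 mm thick, open to the foot, with an upright tab (36 wide, 34 high, 4 mm thick) at its outer end. Slides only along the skid's +y (inwards) with 2 N friction and stays where left. Origin: foot of the middle of the tab's outer face, 6 mm above the table; own y points outwards. Starts outside the foot, 34 to 42 mm from its stop.
- home_far_right (a point): Point on the skid where the origin of the far right shim is when fully in: -150 mm in the skid's y, 5 mm outside the plate's edge. There it stops, the tab along the edge, the U under the foot's flange around the pad with 0.8 mm to spare in height; a spongy corner then sinks only about 1 mm.
- solenoid_valve: Loose bystander: small brass solenoid valve with a black coil, about 90 x 36 x 71 mm high; origin at the centre of its underside.
- tape_roll: Loose bystander: grey roll of tape lying flat, 90 mm across, 36 mm high; origin at the centre of its underside.
- brass_union: Loose bystander: brass pipe union standing up, 32 mm across, 42 mm high; origin at the centre of its underside.

How it is judged:
On the way, in this order (a step that is already met when the one before it is completed fails the run):
1. a corner of the plate is pressed by the fingers and gives by more than 3 mm (contact force between the fingers and rig above 1 N and height (world z) of any of corner_near_left, corner_near_right, corner_far_left, corner_far_right below 0.033 m), for 0.1 s.
2. one shim is pushed all the way in ((y of any of shim_near_left, shim_far_left in the frame of skid below 0.154 m or y of any of shim_near_right, shim_far_right in the frame of skid above -0.154 m)), for 0.1 s.
3. the corner over that shim is pressed again and stands firm: the shim carries it, and it gives by less than 2.5 mm (contact force between the fingers and rig above 2 N and ((y of shim_near_left in the frame of skid below 0.154 m and contact force between shim_near_left and rig above 1.2 N and height (world z) of corner_near_left above 0.0335 m) or (y of shim_near_right in the frame of skid above -0.154 m and contact force between shim_near_right and rig above 1.2 N and height (world z) of corner_near_right above 0.0335 m) or (y of shim_far_left in the frame of skid below 0.154 m and contact force between shim_far_left and rig above 1.2 N and height (world z) of corner_far_left above 0.0335 m) or (y of shim_far_right in the frame of skid above -0.154 m and contact force between shim_far_right and rig above 1.2 N and height (world z) of corner_far_right above 0.0335 m))), for 0.1 s.
At the end, for the whole second after the job is handed in: The spongy corner's shim is in to within 4 mm of its stop, the other three shims are within 6 mm of where they were, the rig stands level (0.02 rad) and at rest within 10 mm of its start, and the bystanders are within 20 mm of theirs (((y of shim_near_left in the frame of skid below 0.154 m and distance of each of shim_near_right, shim_far_left, shim_far_right from where it was at the start of the episode below 0.006 m) or (y of shim_near_right in the frame of skid above -0.154 m and distance of each of shim_near_left, shim_far_left, shim_far_right from where it was at the start of the episode below 0.006 m) or (y of shim_far_left in the frame of skid below 0.154 m and distance of each of shim_near_left, shim_near_right, shim_far_right from where it was at the start of the episode below 0.006 m) or (y of shim_far_right in the frame of skid above -0.154 m and distance of each of shim_near_left, shim_near_right, shim_far_left from where it was at the start of the episode below 0.006 m)) and distance of rig from where it was at the start of the episode below 0.01 m and angle between rig's own z axis and vertical below 0.02 rad and linear speed of rig below 0.02 m/s and distance of each of solenoid_valve, tape_roll, brass_union from where it was at the start of the episode below 0.02 m); the robot touches nothing.
It fails at once if a second shim is moved (more than 6 mm) (distance of each of shim_near_right, shim_near_left from where it was at the start of the episode above 0.006 m or distance of each of shim_far_left, shim_near_left from where it was at the start of the episode above 0.006 m or distance of each of shim_far_left, shim_near_right from where it was at the start of the episode above 0.006 m or distance of each of shim_far_right, shim_near_left from where it was at the start of the episode above 0.006 m or distance of each of shim_far_right, shim_near_right from where it was at the start of the episode above 0.006 m or distance of each of shim_far_right, shim_far_left from where it was at the start of the episode above 0.006 m).
It fails at once if the rig is shifted or lifted (more than 12 mm) or tipped (more than 0.1 rad) (distance of rig from where it was at the start of the episode above 0.012 m or angle between rig's own z axis and vertical above 0.1 rad).
It fails at once if a bystander is moved or lifted by more than 20 mm (distance of any of solenoid_valve, tape_roll, brass_union from where it was at the start of the episode above 0.02 m).
It also fails if it takes over 72 s, if anything falls off the work surface, if the arm or the gripper's body presses on something with over 40 N, if the wrist force passes 120 N, or if a joint passes its speed limit or range.

### The arm

A 7-joint arm with a two-finger parallel gripper is mounted at the origin on the work surface. World frame = base frame: x ahead of the robot, y to its left, z up, the work surface at z = 0. Lengths are in m, angles in rad, forces in N, time in s.
With the tool pointing down it reaches from about 0.4 to 0.875 m from the base axis. Payload 19.3 kg.
Tool frame: the origin (TCP) lies at the very end of the fingers, on their centre line; the grasp point (between the pads) lies 19 mm behind it; z points along the fingers, y is the direction in which the jaws open and shut (so a half turn about z gives the same grasp; the last joint's range is limited). The gripper opens to 85 mm and grips with 20 to 120 N. Pads are 22 mm wide; open, the fingers measure 114 mm over their backs; the gripper's body (76 mm by 85 mm) begins 54 mm behind the grasp point. The pads swing forward as they close: fully open they stand 13 mm farther back than shut.
Start: joints at [-1.297, 0.521, -0.036, 1.599, 0.021, 1.021, -0.113], TCP at [0.211, 0.588, 0.198] pointing down, gripper open.
Joint ranges: [-2.91, 2.91], [-0.3, 2.13], [-1.5, 1.42], [0.17, 2.43], [-1.26, 4.41], [0.16, 1.93], [-2.52, 2.52]. Speed limits (rad/s): [1.89, 1.89, 2.39, 2.39, 3.01, 3.01, 3.01].

### API

Orientations are given as [roll, pitch, yaw] about the fixed x, y, z axes, in that order (R = Rz(yaw) Ry(pitch) Rx(roll)).
In Python, from workcell import bot gives the robot as it stands.
- The arm moves only by the tool apply_moves, never from a script. Its argument "commands" is a list of rows, each an object with "travel": the shift along the tool's x, y, z in m, a list of three; "twist": the turn, a rotation vector about the tool's x, y, z in degrees, a list of three; "claw": the finger opening in m, from 0 to 0.0854. A call has 1 to 10 rows; each row is the pose to reach, as a shift and turn from the pose commanded when the call began, along the tool's axes at that moment; what a row does not reach only later rows make up. A row lasts 1/10 s, in which the tool goes at most 50 mm and 8.59 degrees, less where a joint would pass 70% of its speed; a pose out of reach is approached as far as the arm can. A call with a gripper value outside its range is refused whole. The fingers move at their own pace and stop on an object; "force" is the grip in N (left out, the last holds). Time passes only in rows, so rows that repeat a pose let the fingers close. It gives the time, the measured TCP pose, the force and the opening at its end, in the units of the state.
- bot.observe(): the state, without advancing time (a new reading comes with each control period).
- bot.grab_frame(name): name is "scene" or "top" or "wrist"; returns a dict with "frame" (400x640x3 uint8, blue, green, red), "fx", "fy", "cx", "cy" (pixels), "pose" (4x4, takes a point from camera to world coordinates); the wrist camera has in their place "tool_from_camera" (4x4, takes a point from camera to tool coordinates, whose origin is the TCP and whose axes are the flange's). Camera axes: x right, y up, looking along -z (the intrinsics and any distortion apply to the point x, -y, -z); pixel columns grow to the right and rows downward; lengths in m; the calibration is good to about 2 mm. The wrist camera is an equidistant fisheye: a pixel r from the principal point sees the ray r / f radians off the axis. A picture is of the moment at which its call begins: read the wrist's pose just before it. There is no depth.
- bot.job_done(): hands the job in, once; it reports no verdict.
The state is a dict: "clock": time; "qpos": joint angles; "qd": joint speeds; "joint_efforts": joint torques, N m; "position": TCP position; "tool_rot": TCP orientation; "force": force on the tool from outside, world axes, zero at the start; "moment": the same for the moment, N m; "grip_width": finger opening in m.
Only numpy, scipy, OpenCV 4.12 (cv2) and the standard library are available. Lean on these libraries where they do the work, as an engineer would, in place of code of your own. Each camera call takes 0.05 s, during which the arm holds its last target.

## Working session

There is one attempt and no reset: what is moved stays moved. The work goes in short steps, Python scripts to look and compute and a tool call to move; the robot and the scene stay as the last step left them, time stands still between calls to the robot, and variables do not carry over. Pictures are saved under pics/ and viewed, and the job is handed in when it is done.

Besides the shell and the picture viewer there is one more tool, called after "Call:" as name(argument=value, ...) on one line, values as JSON. apply_moves: Moves the arm, as the interface text tells. Its arguments: {"type":"object","properties":{"commands":{"type":"array"},"force":{"type":"number"}},"required":["commands"]}

```bash
mkdir -p pics; ls; python3 - <<'E'
from workcell import bot
import cv2
s=bot.observe(); print(s)
for n in("scene","top"):
    f=bot.grab_frame(n); cv2.imwrite(f"pics/{n}0.png",f["frame"]); print(n,f["fx"],f["fy"],f["cx"],f["cy"],f["pose"].tolist() if hasattr(f["pose"],'tolist') else f["pose"],[k for k in f])
E
```

```text
pics
{'clock': 0.0, 'qpos': array([-1.29718348,  0.52200706, -0.03631147,  1.60003374,  0.02120666,
        1.02107994, -0.11278966]), 'qd': array([-4.79456596e-04,  6.38974020e-04,  1.36947466e-06, -1.36263975e-03,
       -1.39316551e-03, -4.94444833e-05,  6.60494978e-04]), 'joint_efforts': array([ 4.25470616e-04, -9.27119350e+01,  1.97965711e+00, -3.69921362e+01,
        1.77521200e-02,  8.31262587e-03, -1.29710608e-05]), 'position': array([0.21059387, 0.58804257, 0.19742104]), 'tool_rot': array([-3.14045369e+00,  9.54258192e-05,  2.79777036e+00]), 'force': array([0.3672417 , 0.15575747, 0.03396835]), 'moment': array([ 0.02212783, -0.00725137,  0.03506139]), 'grip_width': 0.08536209910780179}
scene 405.93871834528954 405.93871834528954 324.0877131791179 191.59809232395554 [[-0.7003342668479806, -0.46579313358134566, 0.5408961743134919, 1.2146522590223852], [0.7138150041747623, -0.45724416658771166, 0.5304676351451545, 0.5799323562110543], [0.000233438396706921, 0.7576044672716624, 0.652713885769665, 0.8022683019422178], [0.0, 0.0, 0.0, 1.0]] ['frame', 'fx', 'fy', 'cx', 'cy', 'pose']
top 373.2272172934561 373.2272172934561 315.2930191555226 199.50134589145978 [[-0.013871427172342882, 0.9873878447114982, -0.1577112159111863, 0.4697978177911928], [-0.999903714649012, -0.013637741862440999, 0.0025638697316821024, -0.009358194333748465], [0.0003807089570781553, 0.1577315951636699, 0.9874819486693487, 1.024618037947549], [0.0, 0.0, 0.0, 1.0]] ['frame', 'fx', 'fy', 'cx', 'cy', 'pose']
```

View pics/scene0.png

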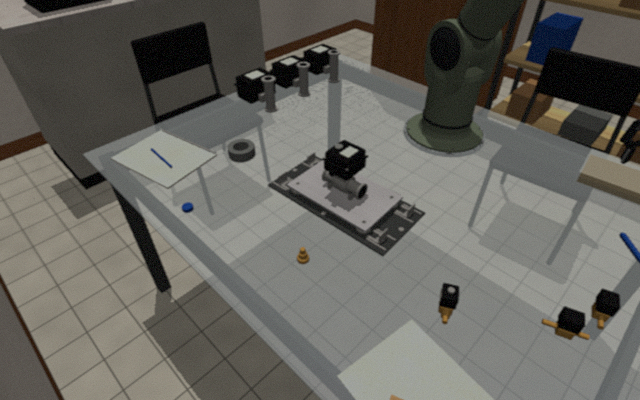

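View pics/top0.png

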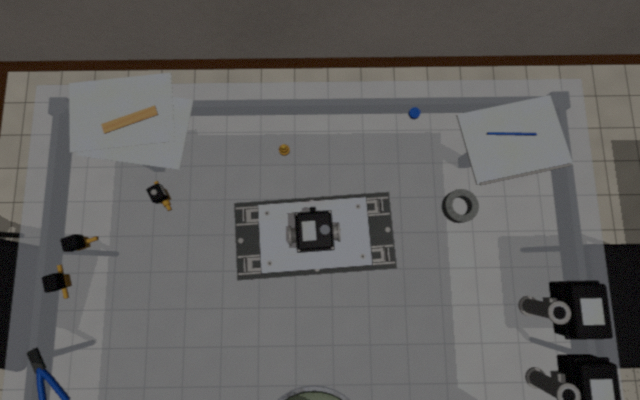

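```bash
cat > h.py <<'E'
from workcell import bot
import numpy as np, cv2
def proj(f,P):
    T=np.linalg.inv(np.array(f["pose"])); P=np.atleast_2d(P)
    c=P@T[:3,:3].T+T[:3,3]
    return np.c_[f["cx"]+f["fx"]*c[:,0]/-c[:,2], f["cy"]-f["fy"]*c[:,1]/-c[:,2]]
def ray(f,uv,z):
    T=np.array(f["pose"]); uv=np.atleast_2d(uv)
    d=np.c_[(uv[:,0]-f["cx"])/f["fx"],-(uv[:,1]-f["cy"])/f["fy"],-np.ones(len(uv))]@T[:3,:3].T
    return T[:3,3]+d*((z-T[2,3])/d[:,2:3])
E
python3 - <<'E'
from h import *
for n in("scene","top"):
    f=bot.grab_frame(n); print(n,proj(f,[[.21,.588,.198],[.21,.588,.4]]))
    im=f["frame"]
    if n=="top": c=im[175:295,220:410]; c=cv2.resize(c,(760,480),interpolation=cv2.INTER_CUBIC)
    else: c=im[130:260,260:430]; c=cv2.resize(c,(765,585),interpolation=cv2.INTER_CUBIC)
    cv2.imwrite(f"pics/{n}crop.png",c)
E
```

```text
scene [[632.47688004 188.78259177]
 [683.21873901 110.83002556]]
top [[ 28.77053738 390.0551403 ]
 [-70.69816552 435.53414255]]
```

View pics/topcrop.png

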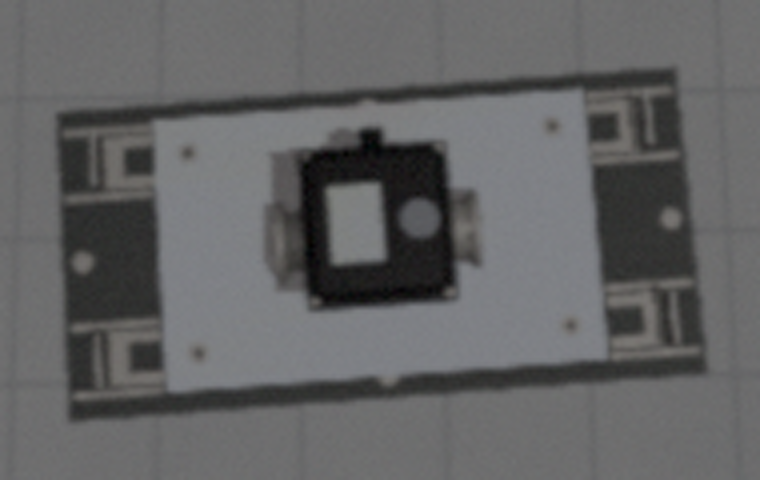

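View pics/scenecrop.png

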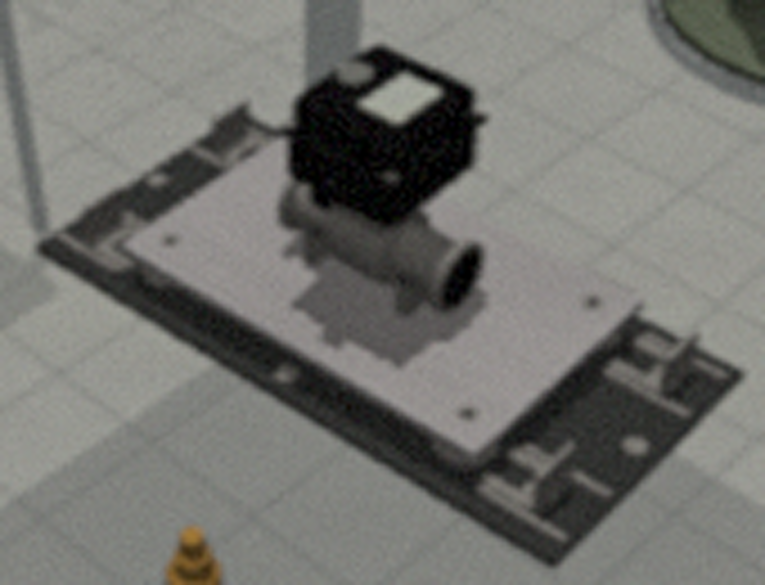

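```bash
cat > fit.py <<'E'
from h import *
from scipy.optimize import least_squares
ft=bot.grab_frame("top"); fs=bot.grab_frame("scene")
ct=lambda a:(np.array(a)+.5)/4-.5+[220,175]
cs=lambda a:(np.array(a)+.5)/4.5-.5+[260,130]
def R(t): return np.array([[np.cos(t),-np.sin(t)],[np.sin(t),np.cos(t)]])
# order FL FR NR NL
sg=np.array([[1,1],[1,-1],[-1,-1],[-1,1]])
rect=lambda a,b,z:np.c_[sg*[a,b],np.full(4,z)]
M=np.r_[rect(.09,.145,.036),rect(.105,.215,.006),rect(.066,.122,.036)]
top=ct([(152,121),(583,88),(607,359),(167,392),(57,115),(675,69),(705,372),(70,418),(188,153),(552,126),(571,325),(198,352)])
si=[0,1,3,4,5,7,8,9,11]
sc=cs([(475,455),(125,243),(643,303),(555,560),(42,245),(740,375),(467,413),(168,240),(592,302)])
def W(p,M): return np.c_[M[:,:2]@R(p[2]).T+p[:2],M[:,2]]
def res(p,which): 
    w=W(p,M); a=proj(ft,w)-top; b=proj(fs,w[si])-sc
    return (a if which=='t' else b if which=='s' else np.r_[a,b]).ravel()
if __name__=="__main__":
  for w in('t','s','b'):
    r=least_squares(res,[.5,0,0],args=(w,),loss='soft_l1'); print(w,r.x,np.sqrt(np.mean(r.fun**2)),np.abs(r.fun).max())
  p=r.x
  # rough bystanders
  print(ray(ft,[[460,205],[284,149],[159,193],[460,205]],.036))
E
python3 fit.py
```

```text
t [ 0.5351178  -0.00718337  0.05969251] 0.40718792050075386 0.9299454751260328
s [ 0.53399585 -0.00796214  0.05347691] 0.6736115309668834 1.4233334231560093
b [ 0.53498397 -0.00744005  0.05814808] 0.5738251658707301 1.6969117569710193
[[ 0.6074391  -0.39899207  0.036     ]
 [ 0.76907051  0.07191427  0.036     ]
 [ 0.65120079  0.40813384  0.036     ]
 [ 0.6074391  -0.39899207  0.036     ]]
```

```bash
cat >> h.py <<'E'
from scipy.spatial.transform import Rotation as Ro
SK=np.array([0.5350,-0.0074,0.058])
def skid2w(x,y,z):
    c,s=np.cos(SK[2]),np.sin(SK[2]); return np.array([SK[0]+c*x-s*y,SK[1]+s*x+c*y,z])
def to(P,yaw=np.pi/2+SK[2]):
    s=bot.observe(); R0=Ro.from_euler('xyz',s["tool_rot"]); R1=Ro.from_euler('xyz',[np.pi,0,yaw])
    print("pos",s["position"].round(4),"F",s["force"].round(2),"travel",R0.inv().apply(np.array(P)-s["position"]).round(4),"twist",np.degrees((R0.inv()*R1).as_rotvec()).round(2))
E
python3 - <<'E'
from h import *
w=bot.grab_frame("wrist"); print({k:w[k] for k in w if k!="frame"}); cv2.imwrite("pics/w0.png",w["frame"])
for n,a,b in(("NL",-1,1),("NR",-1,-1),("FL",1,1),("FR",1,-1)): print(n,skid2w(a*.066,b*.122,.036))
to(skid2w(-.066,.122,.2))
E
```

```text
{'fx': 309.70691628693146, 'fy': 309.70691628693146, 'cx': 323.34908560912527, 'cy': 197.33347764063825, 'tool_from_camera': array([[-2.22447063e-04,  9.45635022e-01,  3.25229696e-01,
         8.39409521e-02],
       [ 9.99999971e-01,  2.38766181e-04, -1.02653790e-05,
         5.65983334e-04],
       [-8.73611545e-05,  3.25229685e-01, -9.45635048e-01,
        -1.76289594e-01],
       [ 0.00000000e+00,  0.00000000e+00,  0.00000000e+00,
         1.00000000e+00]])}
NL [0.46203895 0.110569   0.036     ]
NR [ 0.47618301 -0.13302071  0.036     ]
FL [0.59381699 0.11822071 0.036     ]
FR [ 0.60796105 -0.125369    0.036     ]
pos [0.2106 0.5884 0.1979] F [-0.45 -0.7   0.52] travel [-0.3977 -0.3651 -0.0021] twist [-1.000e-02  1.000e-02  6.698e+01]
```

View pics/w0.png

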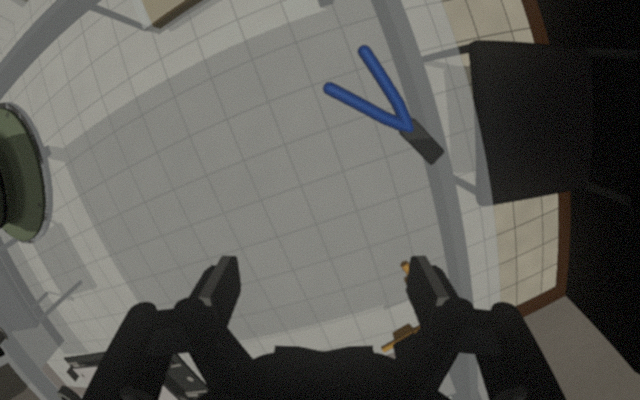

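```bash
sed -i 's/yaw=np.pi\/2+SK\[2\]/yaw=np.pi+SK[2]/' h.py; python3 - <<'E'
from h import *
to(skid2w(-.066,.122,.12))
E
```

```text
pos [0.2106 0.5884 0.1979] F [-0.45 -0.7   0.52] travel [-0.3977 -0.3651  0.0779] twist [-1.000e-02 -0.000e+00 -2.302e+01]
```

Call:
apply_moves(commands=[{"travel":[-0.02,-0.018,0],"twist":[0,0,-2],"claw":0},{"travel":[-0.05,-0.046,0],"twist":[0,0,-4],"claw":0},{"travel":[-0.08,-0.073,0],"twist":[0,0,-7],"claw":0},{"travel":[-0.11,-0.1,0],"twist":[0,0,-10],"claw":0},{"travel":[-0.14,-0.128,0],"twist":[0,0,-13],"claw":0},{"travel":[-0.17,-0.156,0],"twist":[0,0,-16],"claw":0},{"travel":[-0.2,-0.184,0],"twist":[0,0,-19],"claw":0},{"travel":[-0.23,-0.211,0],"twist":[0,0,-21],"claw":0},{"travel":[-0.26,-0.239,0],"twist":[0,0,-23],"claw":0},{"travel":[-0.29,-0.266,0],"twist":[0,0,-23],"claw":0}])

```text
clock: 1.35
position: [0.3946, 0.2386, 0.1982]
tool_rot: [3.141, 0.0, -3.083]
force: [1.3, 0.0, 0.3]
grip_width: 0.0001
```

```bash
python3 - <<'E'
from h import *
s=bot.observe();print(s["clock"],s["qpos"].round(3),s["tool_rot"])
to(skid2w(-.066,.122,.07))
E
```

```text
1.35 [-0.654  0.261 -0.023  2.014  0.008  0.866  0.949] [ 3.14131865e+00  3.72525175e-04 -3.08271648e+00]
pos [0.3946 0.2386 0.1982] F [1.33 0.05 0.34] travel [-0.0597 -0.1318  0.1282] twist [0.02 0.02 0.05]
```

Call:
apply_moves(commands=[{"travel":[-0.015,-0.033,0.02]},{"travel":[-0.03,-0.066,0.05]},{"travel":[-0.045,-0.1,0.08]},{"travel":[-0.06,-0.132,0.11]},{"travel":[-0.06,-0.132,0.128]},{"travel":[-0.06,-0.132,0.128]},{"travel":[-0.06,-0.132,0.128]}])

```text
invalid input at $.commands[0]: expected keys travel, twist, claw
```

```bash
python3 - <<'E'
from h import *
to(skid2w(-.066,.122,.04))
w=bot.grab_frame("wrist"); cv2.imwrite("pics/w1.png",w["frame"])
f=bot.grab_frame("top"); cv2.imwrite("pics/t1.png",cv2.resize(f["frame"][175:295,220:410],(760,480),interpolation=cv2.INTER_CUBIC))
to(skid2w(-.066,.122,.04))
E
```

```text
pos [0.3946 0.2386 0.1982] F [1.33 0.05 0.34] travel [-0.0597 -0.1318  0.1582] twist [0.02 0.02 0.05]
pos [0.3962 0.2357 0.1982] F [-0.96  0.66 -0.58] travel [-0.0592 -0.1281  0.1584] twist [-0.07  0.04 -0.38]
```

View pics/w1.png

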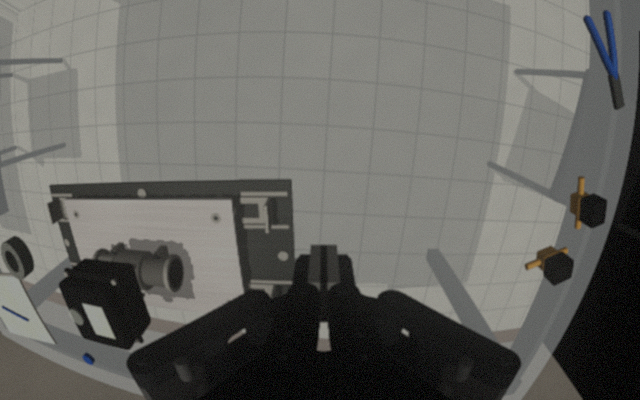

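View pics/t1.png

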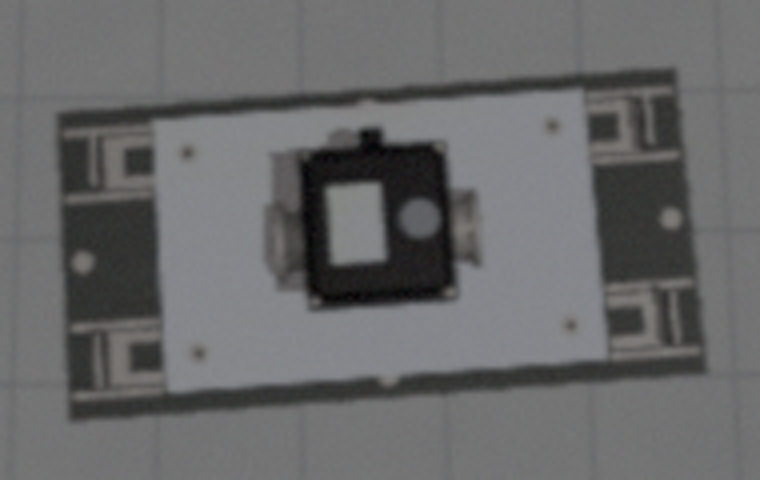

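```bash
cat >> h.py <<'E'
def wray(w,s,uv,z):
    T=np.array(w["tool_from_camera"]); uv=np.atleast_2d(uv).astype(float)
    d=(uv-[w["cx"],w["cy"]])/w["fx"]; r=np.linalg.norm(d,axis=1); 
    v=np.c_[d[:,0]/r*np.sin(r),-d[:,1]/r*np.sin(r),-np.cos(r)]
    R=Ro.from_euler('xyz',s["tool_rot"]).as_matrix()
    o=R@T[:3,3]+s["position"]; v=v@T[:3,:3].T@R.T
    return o+v*((z-o[2])/v[:,2:3])
def w2skid(P):
    c,s=np.cos(SK[2]),np.sin(SK[2]); d=np.atleast_2d(P)[:,:2]-SK[:2]
    return np.c_[c*d[:,0]+s*d[:,1],-s*d[:,0]+c*d[:,1]]
E
python3 - <<'E'
from h import *
s=bot.observe(); w=bot.grab_frame("wrist")
print(w2skid(wray(w,s,[[216,217],[77,214]],.036)), w2skid(wray(w,s,[[291,181],[294,293],[51,187]],.006)))
to(skid2w(-.066,.122,.07))
E
```

```text
[[-0.06678529  0.11804461]
 [-0.06717186 -0.12462449]] [[-0.10299696  0.21067453]
 [ 0.06678384  0.20664567]
 [-0.1028979  -0.21377177]]
pos [0.3951 0.2382 0.1982] F [-0.67  0.72  0.74] travel [-0.0599 -0.1309  0.1283] twist [-0.01  0.03 -0.26]
```

Call:
apply_moves(commands=[{"travel":[-0.015,-0.033,0.02],"twist":[0,0,0],"claw":0},{"travel":[-0.03,-0.066,0.05],"twist":[0,0,0],"claw":0},{"travel":[-0.045,-0.1,0.08],"twist":[0,0,0],"claw":0},{"travel":[-0.059,-0.127,0.11],"twist":[0,0,0],"claw":0},{"travel":[-0.059,-0.127,0.128],"twist":[0,0,0],"claw":0},{"travel":[-0.059,-0.127,0.128],"twist":[0,0,0],"claw":0},{"travel":[-0.059,-0.127,0.128],"twist":[0,0,0],"claw":0}])

```text
clock: 2.2
position: [0.4601, 0.1179, 0.0704]
tool_rot: [3.141, -0.0, -3.083]
force: [-0.2, -0.6, 0.0]
grip_width: -0.0002
```

```bash
python3 - <<'E'
from h import *
to(skid2w(-.066,.122,.04))
f=bot.grab_frame("scene"); cv2.imwrite("pics/s1.png",cv2.resize(f["frame"][100:260,260:450],(760,600),interpolation=cv2.INTER_CUBIC))
to(skid2w(-.066,.122,.04))
E
```

```text
pos [0.4601 0.1179 0.0704] F [-0.25 -0.62  0.04] travel [-0.0016 -0.0075  0.0304] twist [ 0.02 -0.02  0.05]
pos [0.4604 0.118  0.0709] F [0.24 0.03 0.16] travel [-0.0012 -0.0076  0.0309] twist [0.04 0.04 0.06]
```

View pics/s1.png

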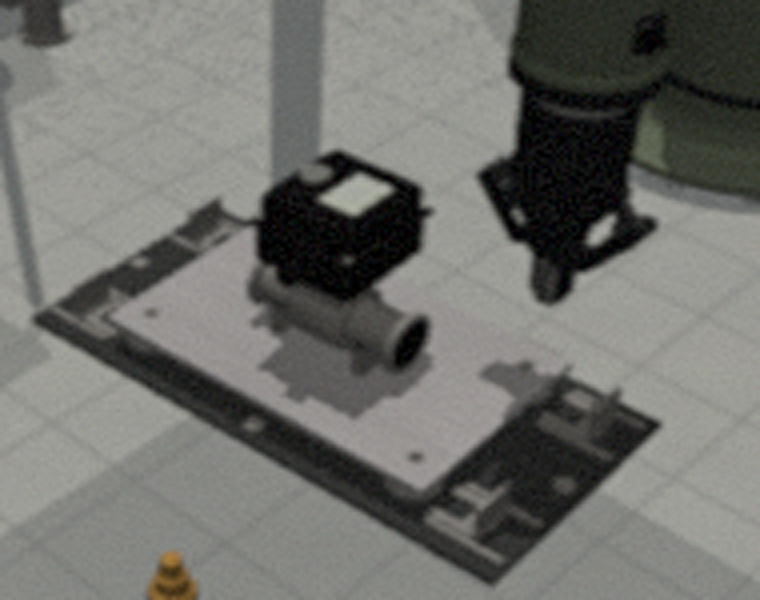

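Call:
apply_moves(commands=[{"travel":[-0.001,-0.008,0.01],"twist":[0,0,0],"claw":0},{"travel":[-0.001,-0.008,0.025],"twist":[0,0,0],"claw":0},{"travel":[-0.001,-0.008,0.032],"twist":[0,0,0],"claw":0},{"travel":[-0.001,-0.008,0.032],"twist":[0,0,0],"claw":0},{"travel":[-0.001,-0.008,0.032],"twist":[0,0,0],"claw":0}])

```text
clock: 2.75
position: [0.4618, 0.109, 0.0383]
tool_rot: [3.142, 0.0, -3.084]
force: [0.4, -0.5, -0.6]
grip_width: -0.0004
```

Call:
apply_moves(commands=[{"travel":[0,0,0.0005],"twist":[0,0,0],"claw":0},{"travel":[0,0,0.001],"twist":[0,0,0],"claw":0},{"travel":[0,0,0.0015],"twist":[0,0,0],"claw":0},{"travel":[0,0,0.002],"twist":[0,0,0],"claw":0},{"travel":[0,0,0.0025],"twist":[0,0,0],"claw":0},{"travel":[0,0,0.003],"twist":[0,0,0],"claw":0},{"travel":[0,0,0.003],"twist":[0,0,0],"claw":0}])

```text
clock: 3.45
position: [0.4617, 0.1089, 0.0349]
tool_rot: [-3.142, -0.0, -3.084]
force: [0.8, -0.1, -0.5]
grip_width: 0.0002
```

Call:
apply_moves(commands=[{"travel":[0,0,0.0005],"twist":[0,0,0],"claw":0},{"travel":[0,0,0.001],"twist":[0,0,0],"claw":0},{"travel":[0,0,0.001],"twist":[0,0,0],"claw":0}])

```text
clock: 3.75
position: [0.4617, 0.1089, 0.0339]
tool_rot: [-3.142, -0.0, -3.084]
force: [0.5, 0.3, -0.6]
grip_width: -0.0001
```

Call:
apply_moves(commands=[{"travel":[0,0,0.0005],"twist":[0,0,0],"claw":0},{"travel":[0,0,0.001],"twist":[0,0,0],"claw":0},{"travel":[0,0,0.001],"twist":[0,0,0],"claw":0}])

```text
clock: 4.05
position: [0.4617, 0.1089, 0.0329]
tool_rot: [-3.142, -0.0, -3.084]
force: [-0.3, -0.6, -0.0]
grip_width: 0.0001
```

Call:
apply_moves(commands=[{"travel":[0,0,0.0005],"twist":[0,0,0],"claw":0},{"travel":[0,0,0.001],"twist":[0,0,0],"claw":0},{"travel":[0,0,0.001],"twist":[0,0,0],"claw":0}])

```text
clock: 4.35
position: [0.4617, 0.1089, 0.0319]
tool_rot: [-3.142, -0.0, -3.084]
force: [-1.1, -0.5, -0.5]
grip_width: -0.0002
```

```bash
python3 - <<'E'
from h import *
F=[]
for i in range(6):
    F.append(bot.observe()["force"]); bot.grab_frame("top")
print(np.mean(F,0),np.std(F,0))
f=bot.grab_frame("scene"); cv2.imwrite("pics/s2.png",cv2.resize(f["frame"][100:260,260:450],(760,600),interpolation=cv2.INTER_CUBIC))
E
```

```text
[-0.03002324 -0.23734377  0.17235465] [0.5325881  0.2354063  0.50729415]
```

View pics/s2.png

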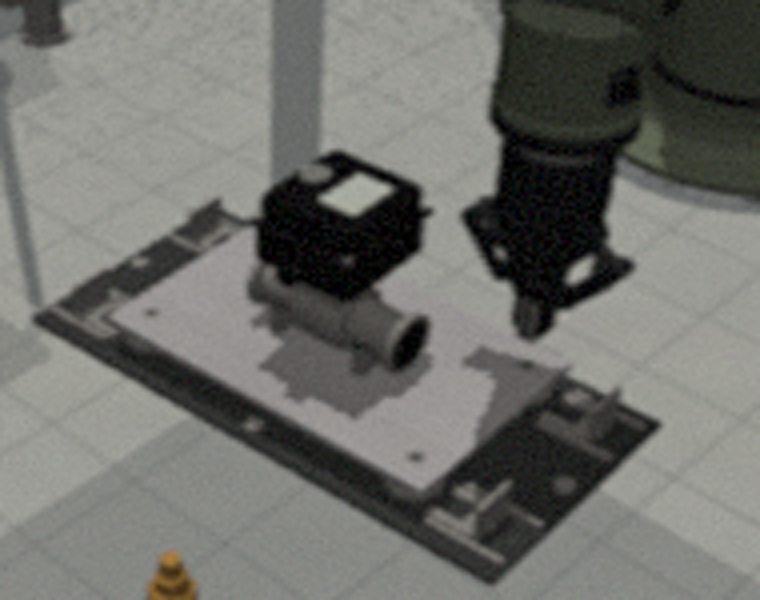

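```bash
python3 - <<'E'
from h import *
f=bot.grab_frame("scene"); s=bot.observe()
for P in (s["position"],skid2w(-.066,.122,.036)):
  print((proj(f,P)-[260,100])*[760/190,600/160], P)
w=bot.grab_frame("wrist"); cv2.imwrite("pics/w2.png",w["frame"])
f=bot.grab_frame("top"); cv2.imwrite("pics/t2.png",cv2.resize(f["frame"][175:295,220:410],(760,480),interpolation=cv2.INTER_CUBIC))
print((proj(f,s["position"])-[220,175])*4)
E
```

```text
[[523.62453843 366.42198953]] [0.46170841 0.10892271 0.03200735]
[[525.7967101  363.70582289]] [0.46203895 0.110569   0.036     ]
[[200.34114022 351.50011366]]
```

View pics/w2.png

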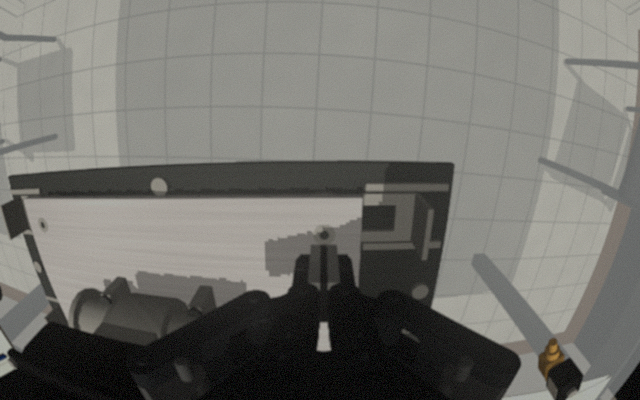

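View pics/t2.png

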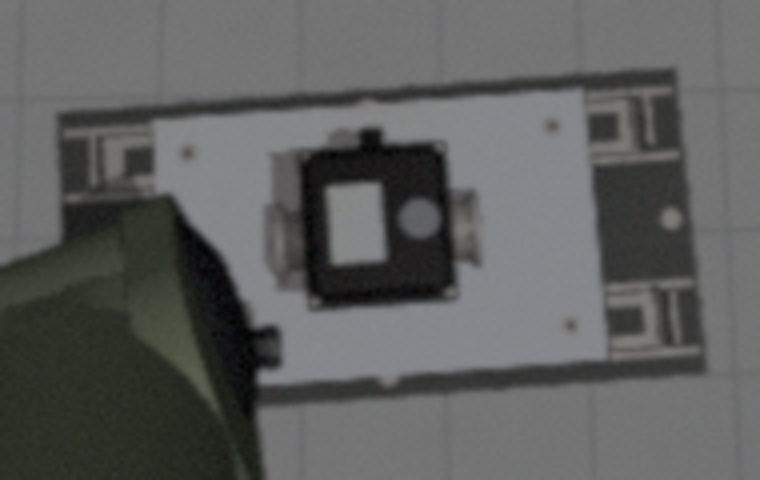

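```bash
python3 - <<'E'
from h import *
f=bot.grab_frame("scene"); s=bot.observe(); p=s["position"]
for dz in (0,.005,.01,.015,.02,.03):
  print(dz,((proj(f,p+[0,0,dz])-[260,100])*[760/190,600/160]).round(0))
w=bot.grab_frame("wrist");
T=np.linalg.inv(np.array(w["tool_from_camera"]))
for dz in(0,-.01,-.013,-.02):
  c=T[:3,:3]@np.array([0,0,dz])+T[:3,3]; r=np.hypot(c[0],c[1]); th=np.arctan2(r,-c[2]); print(dz,w["cx"]+w["fx"]*th*c[0]/r,w["cy"]-w["fy"]*th*c[1]/r)
cv2.imwrite("pics/w3.png",cv2.resize(w["frame"][180:330,230:430],(800,600),interpolation=cv2.INTER_CUBIC))
E
```

```text
0 [[524. 366.]]
0.005 [[524. 361.]]
0.01 [[525. 357.]]
0.015 [[526. 352.]]
0.02 [[527. 347.]]
0.03 [[528. 336.]]
0 322.44876498868086 232.0331656627913
-0.01 322.40110078997367 239.1689270686525
-0.013 322.38594405750285 241.4454930455572
-0.02 322.34890841531035 247.02365097127768
```

View pics/w3.png

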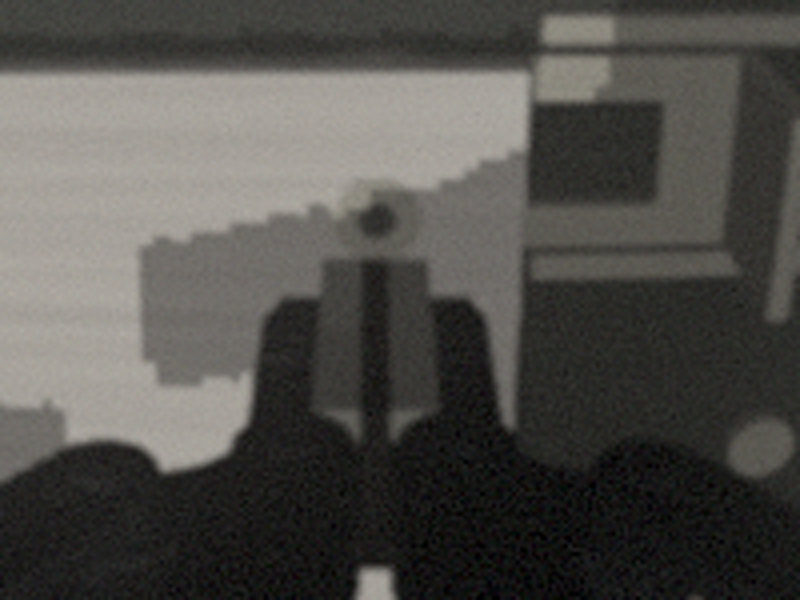

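Call:
apply_moves(commands=[{"travel":[0,0,0.002],"twist":[0,0,0],"claw":0},{"travel":[0,0,0.004],"twist":[0,0,0],"claw":0},{"travel":[0,0,0.006],"twist":[0,0,0],"claw":0},{"travel":[0,0,0.008],"twist":[0,0,0],"claw":0},{"travel":[0,0,0.01],"twist":[0,0,0],"claw":0},{"travel":[0,0,0.01],"twist":[0,0,0],"claw":0}])

```text
clock: 5.55
position: [0.4615, 0.1088, 0.0217]
tool_rot: [-3.141, -0.0, -3.084]
force: [-1.0, -0.5, 0.5]
grip_width: -0.0001
```

```bash
python3 - <<'E'
from h import *
w=bot.grab_frame("wrist");f=bot.grab_frame("scene"); 
cv2.imwrite("pics/w4.png",np.hstack([cv2.resize(w["frame"][200:300,260:360],(400,400),interpolation=cv2.INTER_CUBIC),cv2.resize(f["frame"][130:230,340:440],(400,400),interpolation=cv2.INTER_CUBIC)]))
s=bot.observe();print(s["position"],s["force"],s["clock"])
E
```

```text
[0.46167553 0.10886506 0.02195317] [ 0.23685299  1.02893655 -0.37654241] 5.65
```

View pics/w4.png

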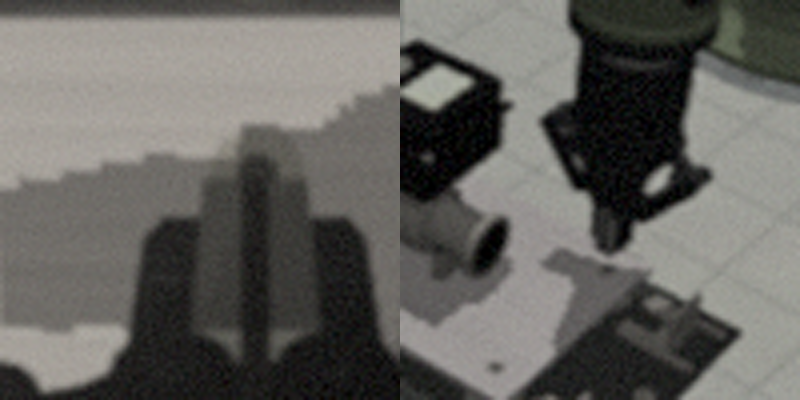

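Call:
apply_moves(commands=[{"travel":[0,0,0.002],"twist":[0,0,0],"claw":0},{"travel":[0,0,0.004],"twist":[0,0,0],"claw":0},{"travel":[0,0,0.006],"twist":[0,0,0],"claw":0},{"travel":[0,0,0.008],"twist":[0,0,0],"claw":0},{"travel":[0,0,0.008],"twist":[0,0,0],"claw":0}])

```text
clock: 6.15
position: [0.4616, 0.1088, 0.0137]
tool_rot: [-3.141, -0.0, -3.084]
force: [-0.1, 0.7, -0.8]
grip_width: 0.0002
```

```bash
python3 - <<'E'
from h import *
w=bot.grab_frame("wrist");f=bot.grab_frame("scene"); 
cv2.imwrite("pics/w5.png",np.hstack([cv2.resize(w["frame"][200:300,260:360],(400,400),interpolation=cv2.INTER_CUBIC),cv2.resize(f["frame"][130:230,340:440],(400,400),interpolation=cv2.INTER_CUBIC)]))
s=bot.observe();print(s["position"],s["force"],s["clock"])
E
```

```text
[0.46166978 0.10886933 0.01393398] [ 0.5102164   0.0411367  -0.85794633] 6.25
```

View pics/w5.png

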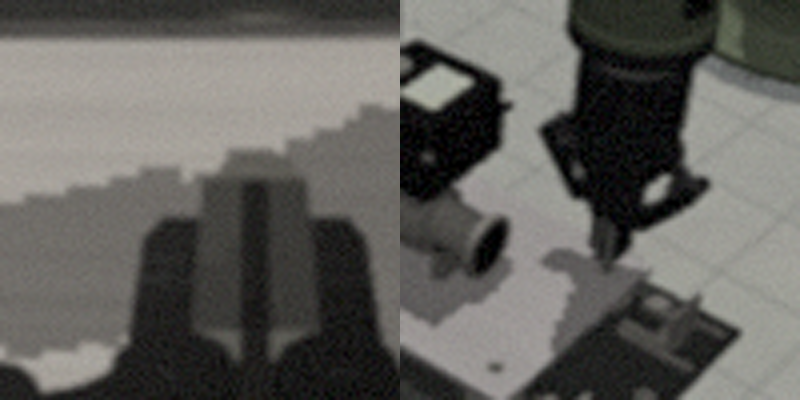

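Call:
apply_moves(commands=[{"travel":[0,0,0.0005],"twist":[0,0,0],"claw":0},{"travel":[0,0,0.001],"twist":[0,0,0],"claw":0},{"travel":[0,0,0.0015],"twist":[0,0,0],"claw":0},{"travel":[0,0,0.002],"twist":[0,0,0],"claw":0},{"travel":[0,0,0.0025],"twist":[0,0,0],"claw":0},{"travel":[0,0,0.003],"twist":[0,0,0],"claw":0}])

```text
clock: 6.85
position: [0.4617, 0.1089, 0.0109]
tool_rot: [-3.142, -0.0, -3.084]
force: [-0.3, 0.5, -0.1]
grip_width: 0.0
```

Call:
apply_moves(commands=[{"travel":[0,0,0.0005],"twist":[0,0,0],"claw":0},{"travel":[0,0,0.001],"twist":[0,0,0],"claw":0},{"travel":[0,0,0.0015],"twist":[0,0,0],"claw":0}])

```text
clock: 7.15
position: [0.4617, 0.1089, 0.0094]
tool_rot: [-3.142, -0.0, -3.084]
force: [-0.4, -0.0, -1.0]
grip_width: 0.0004
```

Call:
apply_moves(commands=[{"travel":[0,0,0.0005],"twist":[0,0,0],"claw":0},{"travel":[0,0,0.001],"twist":[0,0,0],"claw":0},{"travel":[0,0,0.0015],"twist":[0,0,0],"claw":0}])

```text
clock: 7.45
position: [0.4617, 0.1089, 0.0079]
tool_rot: [3.142, -0.0, -3.084]
force: [0.3, 0.3, 0.1]
grip_width: -0.0004
```

Call:
apply_moves(commands=[{"travel":[0,0,0.0005],"twist":[0,0,0],"claw":0},{"travel":[0,0,0.001],"twist":[0,0,0],"claw":0},{"travel":[0,0,0.0015],"twist":[0,0,0],"claw":0}])

```text
clock: 7.75
position: [0.4617, 0.1089, 0.0065]
tool_rot: [-3.142, -0.0, -3.084]
force: [0.4, -0.5, 0.5]
grip_width: -0.0001
```

```bash
cat >>h.py <<'E'
def look(n,k=3):
    F=[bot.observe()["force"]]
    w=bot.grab_frame("wrist");F.append(bot.observe()["force"]);f=bot.grab_frame("scene"); F.append(bot.observe()["force"])
    s=bot.observe(); u=proj(f,s["position"]+[0,0,.03])[0].round().astype(int)
    x0=min(max(u[0]-50,0),540); y0=min(max(u[1]-60,0),300)
    cv2.imwrite(f"pics/{n}.png",np.hstack([cv2.resize(w["frame"][200:300,260:360],(400,400),interpolation=cv2.INTER_CUBIC),cv2.resize(f["frame"][y0:y0+100,x0:x0+100],(400,400),interpolation=cv2.INTER_CUBIC)]))
    for i in range(k): bot.grab_frame("top"); F.append(bot.observe()["force"])
    print(s["position"],"F",np.mean(F,0).round(2),s["clock"])
E
python3 - <<'E'
from h import *
look("w6")
E
```

```text
[0.46168844 0.10888527 0.00643113] F [0.51 0.05 0.  ] 7.85
```

View pics/w6.png

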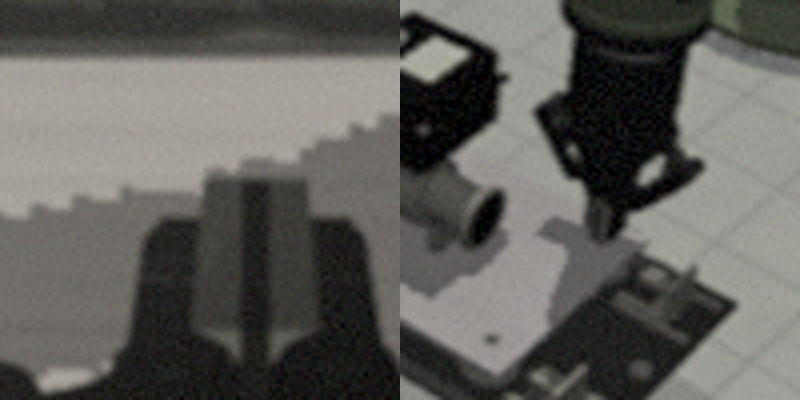

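Call:
apply_moves(commands=[{"travel":[0,0,0.0007],"twist":[0,0,0],"claw":0},{"travel":[0,0,0.0014],"twist":[0,0,0],"claw":0},{"travel":[0,0,0.002],"twist":[0,0,0],"claw":0}])

```text
clock: 8.3
position: [0.4617, 0.1089, 0.0044]
tool_rot: [-3.142, -0.0, -3.084]
force: [-1.4, -0.3, -0.3]
grip_width: 0.0001
```

Call:
apply_moves(commands=[{"travel":[0,0,0.0007],"twist":[0,0,0],"claw":0},{"travel":[0,0,0.0014],"twist":[0,0,0],"claw":0},{"travel":[0,0,0.002],"twist":[0,0,0],"claw":0}])

```text
clock: 8.6
position: [0.4617, 0.1089, 0.0026]
tool_rot: [-3.142, -0.0, -3.084]
force: [-5.1, -0.9, 22.2]
grip_width: -0.0001
```

Call:
apply_moves(commands=[{"travel":[0,0,0.0007],"twist":[0,0,0],"claw":0},{"travel":[0,0,0.0014],"twist":[0,0,0],"claw":0},{"travel":[0,0,0.002],"twist":[0,0,0],"claw":0}])

```text
clock: 8.9
position: [0.4618, 0.109, 0.0022]
tool_rot: [3.141, 0.001, -3.084]
force: [-17.0, -3.5, 73.7]
grip_width: 0.0
```

```bash
python3 - <<'E'
from h import *
look("w7",1)
E
```

```text
[0.46181831 0.10892544 0.00230971] F [-14.85  -2.44  64.46] 9.0
```

View pics/w7.png

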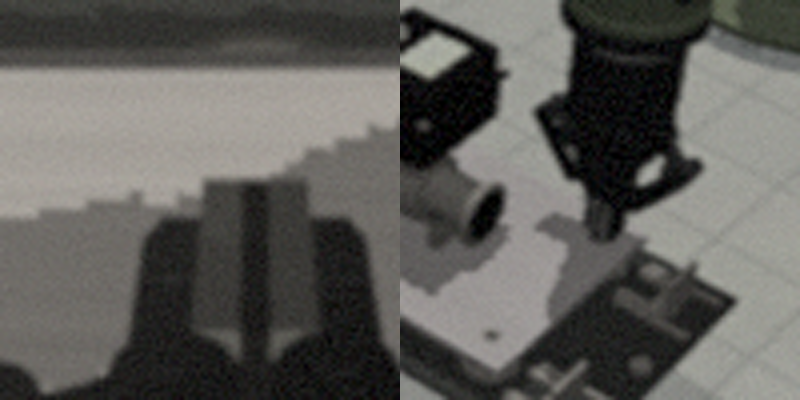

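Call:
apply_moves(commands=[{"travel":[0,0,-0.004],"twist":[0,0,0],"claw":0},{"travel":[0,0,-0.03],"twist":[0,0,0],"claw":0},{"travel":[0,0,-0.07],"twist":[0,0,0],"claw":0},{"travel":[0,0,-0.11],"twist":[0,0,0],"claw":0},{"travel":[0,0,-0.15],"twist":[0,0,0],"claw":0},{"travel":[0,0,-0.17],"twist":[0,0,0],"claw":0},{"travel":[0,0,-0.17],"twist":[0,0,0],"claw":0}])

```text
clock: 9.75
position: [0.4631, 0.1093, 0.1731]
tool_rot: [3.14, 0.005, -3.084]
force: [0.1, -0.1, -1.2]
grip_width: -0.0
```

```bash
sed -i 's/SK=np.array.*/SK=np.array([0.5350,-0.0085,0.058])/' h.py; python3 - <<'E'
from h import *
to(skid2w(-.066,-.122,.17))
f=bot.grab_frame("top"); cv2.imwrite("pics/t3.png",cv2.resize(f["frame"][175:295,220:410],(760,480),interpolation=cv2.INTER_CUBIC))
E
```

```text
pos [0.4631 0.1093 0.1731] F [ 0.11 -0.08 -1.25] travel [ 0.0009 -0.2438  0.0028] twist [ 0.08  0.26 -0.04]
```

View pics/t3.png

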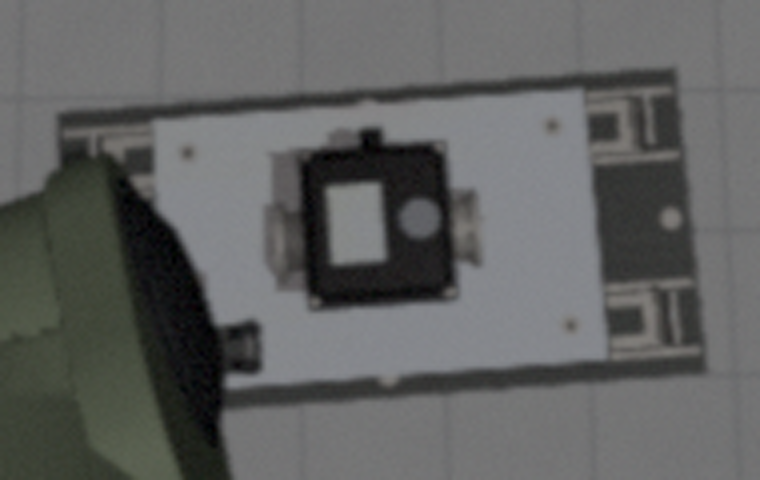

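Call:
apply_moves(commands=[{"travel":[0,-0.03,0],"twist":[0,0,0],"claw":0},{"travel":[0,-0.07,0],"twist":[0,0,0],"claw":0},{"travel":[0,-0.11,0],"twist":[0,0,0],"claw":0},{"travel":[0,-0.15,0],"twist":[0,0,0],"claw":0},{"travel":[0,-0.19,0],"twist":[0,0,0],"claw":0},{"travel":[0,-0.225,0],"twist":[0,0,0],"claw":0},{"travel":[0.001,-0.244,0],"twist":[0,0,0],"claw":0},{"travel":[0.001,-0.244,0.03],"twist":[0,0,0],"claw":0},{"travel":[0.001,-0.244,0.07],"twist":[0,0,0],"claw":0},{"travel":[0.001,-0.244,0.07],"twist":[0,0,0],"claw":0}])

```text
clock: 10.8
position: [0.4715, -0.1343, 0.0961]
tool_rot: [3.14, -0.008, -3.084]
force: [-0.8, 0.2, 0.8]
grip_width: -0.0001
```

```bash
python3 - <<'E'
from h import *
to(skid2w(-.066,-.122,.009))
E
```

```text
pos [ 0.4715 -0.1343  0.0961] F [-0.85  0.22  0.81] travel [-0.0054 -0.0003  0.0871] twist [ 0.09 -0.46 -0.03]
```

Call:
apply_moves(commands=[{"travel":[-0.002,0,0.03],"twist":[0,0,0],"claw":0},{"travel":[-0.002,0,0.06],"twist":[0,0,0],"claw":0},{"travel":[-0.002,0,0.08],"twist":[0,0,0],"claw":0},{"travel":[-0.002,0,0.09],"twist":[0,0,0],"claw":0},{"travel":[-0.002,0,0.091],"twist":[0,0,0],"claw":0},{"travel":[-0.002,0,0.091],"twist":[0,0,0],"claw":0},{"travel":[-0.002,0,0.091],"twist":[0,0,0],"claw":0}])

```text
clock: 11.5
position: [0.4774, -0.1348, 0.0106]
tool_rot: [-3.141, 0.001, -3.084]
force: [-0.5, 0.3, -0.2]
grip_width: 0.0001
```

```bash
python3 - <<'E'
from h import *
to(skid2w(-.066,-.122,.004))
look("w8",0)
E
```

```text
pos [ 0.4774 -0.1348  0.0106] F [-0.49  0.3  -0.2 ] travel [0.0012 0.0007 0.0066] twist [-0.02  0.08 -0.03]
[ 0.47729222 -0.13472274  0.01041356] F [ 0.18  0.21 -0.45] 11.6
```

View pics/w8.png

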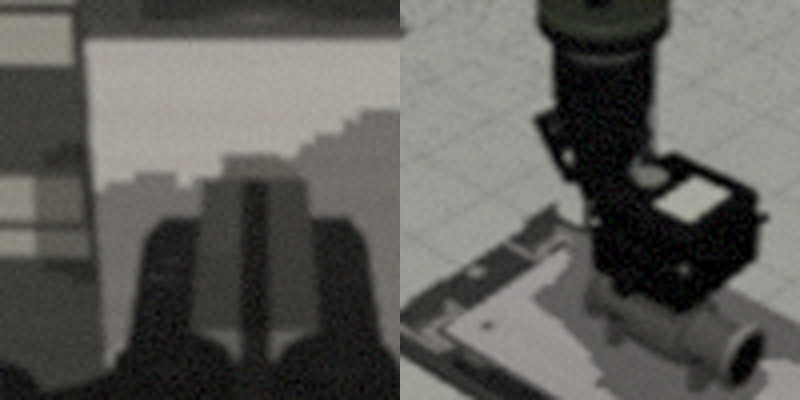

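Descend to just above contact (TCP ≈ 0.005), then by small calls.

Call:
apply_moves(commands=[{"travel":[0,0,0.001],"twist":[0,0,0],"claw":0},{"travel":[0,0,0.003],"twist":[0,0,0],"claw":0},{"travel":[0,0,0.005],"twist":[0,0,0],"claw":0},{"travel":[0,0,0.0055],"twist":[0,0,0],"claw":0},{"travel":[0,0,0.0055],"twist":[0,0,0],"claw":0}])

```text
clock: 12.1
position: [0.4766, -0.1346, 0.0038]
tool_rot: [3.142, -0.0, -3.084]
force: [0.5, 0.3, -1.0]
grip_width: -0.0001
```

Call:
apply_moves(commands=[{"travel":[0,0,0.0005],"twist":[0,0,0],"claw":0},{"travel":[0,0,0.001],"twist":[0,0,0],"claw":0},{"travel":[0,0,0.0015],"twist":[0,0,0],"claw":0}])

```text
clock: 12.4
position: [0.4768, -0.1347, 0.0026]
tool_rot: [-3.142, 0.0, -3.084]
force: [-3.6, 1.2, 17.2]
grip_width: 0.0
```

Call:
apply_moves(commands=[{"travel":[0,0,-0.004],"twist":[0,0,0],"claw":0},{"travel":[0,0,-0.03],"twist":[0,0,0],"claw":0},{"travel":[-0.02,0,-0.05],"twist":[0,0,0],"claw":0},{"travel":[-0.05,0,-0.05],"twist":[0,0,0],"claw":0},{"travel":[-0.08,0,-0.05],"twist":[0,0,0],"claw":0},{"travel":[-0.11,0,-0.05],"twist":[0,0,0],"claw":0},{"travel":[-0.132,0,-0.05],"twist":[0,0,0],"claw":0},{"travel":[-0.132,0,-0.03],"twist":[0,0,0],"claw":0},{"travel":[-0.132,0,-0.015],"twist":[0,0,0],"claw":0},{"travel":[-0.132,0,-0.012],"twist":[0,0,0],"claw":0}])

```text
clock: 13.4
position: [0.6069, -0.1269, 0.0126]
tool_rot: [3.141, -0.003, -3.084]
force: [-0.4, 0.1, -0.2]
grip_width: 0.0
```

```bash
python3 - <<'E'
from h import *
look("w9",0)
to(skid2w(.066,-.122,.005))
E
```

```text
[ 0.60775344 -0.12717485  0.01411188] F [-0.53  0.18  0.  ] 13.5
pos [ 0.6078 -0.1272  0.0141] F [-0.68 -0.29  0.25] travel [-0.0003  0.0007  0.0091] twist [ 0.01 -0.08 -0.04]
```

View pics/w9.png

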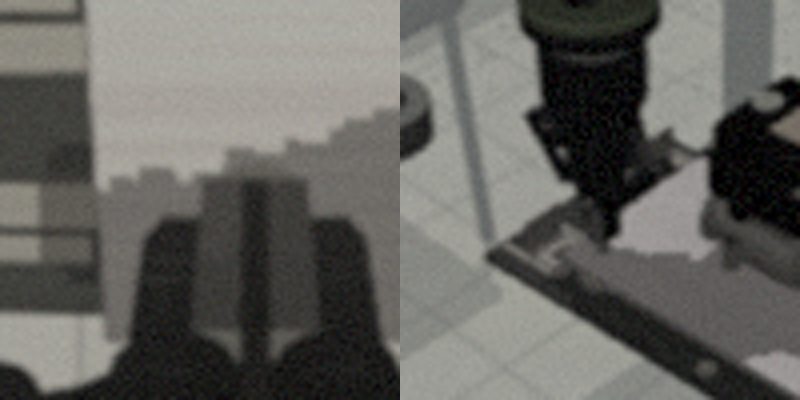

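Call:
apply_moves(commands=[{"travel":[0,0,0.002],"twist":[0,0,0],"claw":0},{"travel":[0,0,0.005],"twist":[0,0,0],"claw":0},{"travel":[0,0,0.008],"twist":[0,0,0],"claw":0},{"travel":[0,0,0.009],"twist":[0,0,0],"claw":0},{"travel":[0,0,0.009],"twist":[0,0,0],"claw":0},{"travel":[0,0,0.009],"twist":[0,0,0],"claw":0}])

```text
clock: 14.1
position: [0.6086, -0.1271, 0.0056]
tool_rot: [-3.142, 0.0, -3.084]
force: [0.3, -0.3, 0.4]
grip_width: 0.0001
```

Call:
apply_moves(commands=[{"travel":[0,0,0.0005],"twist":[0,0,0],"claw":0},{"travel":[0,0,0.001],"twist":[0,0,0],"claw":0},{"travel":[0,0,0.0015],"twist":[0,0,0],"claw":0}])

```text
clock: 14.4
position: [0.6086, -0.127, 0.004]
tool_rot: [-3.142, 0.0, -3.084]
force: [-0.1, -0.5, 0.2]
grip_width: -0.0
```

Call:
apply_moves(commands=[{"travel":[0,0,0.0005],"twist":[0,0,0],"claw":0},{"travel":[0,0,0.001],"twist":[0,0,0],"claw":0},{"travel":[0,0,0.0015],"twist":[0,0,0],"claw":0}])

```text
clock: 14.7
position: [0.6086, -0.1271, 0.0025]
tool_rot: [-3.142, 0.0, -3.084]
force: [-0.0, -0.9, 1.8]
grip_width: -0.0001
```

Call:
apply_moves(commands=[{"travel":[0,0,0.0005],"twist":[0,0,0],"claw":0},{"travel":[0,0,0.001],"twist":[0,0,0],"claw":0},{"travel":[0,0,0.001],"twist":[0,0,0],"claw":0}])

```text
clock: 15.0
position: [0.6088, -0.1272, 0.0016]
tool_rot: [-3.141, 0.0, -3.084]
force: [0.6, -0.4, 2.5]
grip_width: 0.0002
```

Call:
apply_moves(commands=[{"travel":[0,0,0.0005],"twist":[0,0,0],"claw":0},{"travel":[0,0,0.001],"twist":[0,0,0],"claw":0},{"travel":[0,0,0.0015],"twist":[0,0,0],"claw":0},{"travel":[0,0,0.002],"twist":[0,0,0],"claw":0}])

```text
clock: 15.4
position: [0.6088, -0.1271, -0.0004]
tool_rot: [-3.141, 0.0, -3.084]
force: [3.4, -0.5, 2.9]
grip_width: 0.0001
```

Call:
apply_moves(commands=[{"travel":[0,0,0.0005],"twist":[0,0,0],"claw":0},{"travel":[0,0,0.001],"twist":[0,0,0],"claw":0},{"travel":[0,0,0.001],"twist":[0,0,0],"claw":0},{"travel":[0,0,0.001],"twist":[0,0,0],"claw":0}])

```text
clock: 15.8
position: [0.6087, -0.1271, -0.0014]
tool_rot: [-3.141, 0.0, -3.084]
force: [2.9, -0.5, 4.7]
grip_width: 0.0003
```

```bash
python3 - <<'E'
from h import *
look("w10",3)
E
```

```text
[ 0.60869235 -0.12708486 -0.00138263] F [ 3.02 -1.    5.45] 15.9
```

Call:
apply_moves(commands=[{"travel":[0,0,-0.003],"twist":[0,0,0],"claw":0},{"travel":[0,0,-0.01],"twist":[0,0,0],"claw":0},{"travel":[0,0,-0.04],"twist":[0,0,0],"claw":0},{"travel":[0,-0.04,-0.05],"twist":[0,0,0],"claw":0},{"travel":[0,-0.08,-0.05],"twist":[0,0,0],"claw":0},{"travel":[0,-0.1,-0.05],"twist":[0,0,0],"claw":0},{"travel":[0,-0.1,-0.05],"twist":[0,0,0],"claw":0}])

```text
clock: 16.75
position: [0.6133, -0.2308, 0.0488]
tool_rot: [-3.14, -0.001, -3.088]
force: [0.1, 0.4, 0.4]
grip_width: -0.0001
```

```bash
python3 - <<'E'
from h import *
from fit import ct,ft
# tab top line & base
print("from initial top crop", w2skid(ray(ft,ct([[641,97],[648,146],[655,146],[665,290],[677,345]]),.04)))
s=bot.observe();w=bot.grab_frame("wrist"); np.save("/tmp/x.npy",0); cv2.imwrite("pics/w11.png",cv2.resize(w["frame"][130:330,200:466],(798,600),interpolation=cv2.INTER_CUBIC))
to(skid2w(.066,-.218,-.011))
E
```

```text
from initial top crop [[ 0.08100623 -0.18101437]
 [ 0.04783363 -0.18238808]
 [ 0.04749974 -0.18702882]
 [-0.04751301 -0.18401146]
 [-0.08343216 -0.18819382]]
pos [ 0.6141 -0.2258  0.0485] F [-0.18 -0.35  0.11] travel [0.0004 0.0035 0.0595] twist [ 0.05 -0.03  0.01]
```

View pics/w11.png

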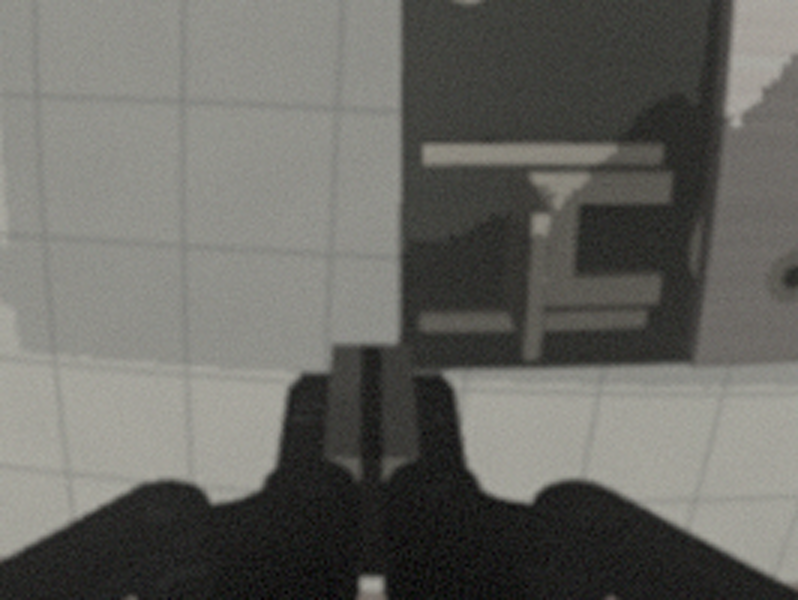

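Call:
apply_moves(commands=[{"travel":[0,0.001,0.02],"twist":[0,0,0],"claw":0},{"travel":[0,0.002,0.04],"twist":[0,0,0],"claw":0},{"travel":[0,0.002,0.05],"twist":[0,0,0],"claw":0},{"travel":[0,0.002,0.057],"twist":[0,0,0],"claw":0},{"travel":[0,0.002,0.057],"twist":[0,0,0],"claw":0},{"travel":[0,0.002,0.057],"twist":[0,0,0],"claw":0}])

```text
clock: 17.5
position: [0.6145, -0.2249, -0.0079]
tool_rot: [-3.141, 0.001, -3.084]
force: [-0.3, -0.1, -0.3]
grip_width: 0.0002
```

```bash
python3 - <<'E'
from h import *
to(skid2w(.066,-.218,-.011)); s=bot.observe(); print(w2skid(s["position"]))
w=bot.grab_frame("wrist"); cv2.imwrite("pics/w12.png",cv2.resize(w["frame"][130:330,200:466],(798,600),interpolation=cv2.INTER_CUBIC))
E
```

```text
pos [ 0.6145 -0.2249 -0.0079] F [-0.28 -0.09 -0.31] travel [0.0008 0.0026 0.0031] twist [-0.02  0.03 -0.02]
[[ 0.06683698 -0.22064292]]
```

View pics/w12.png

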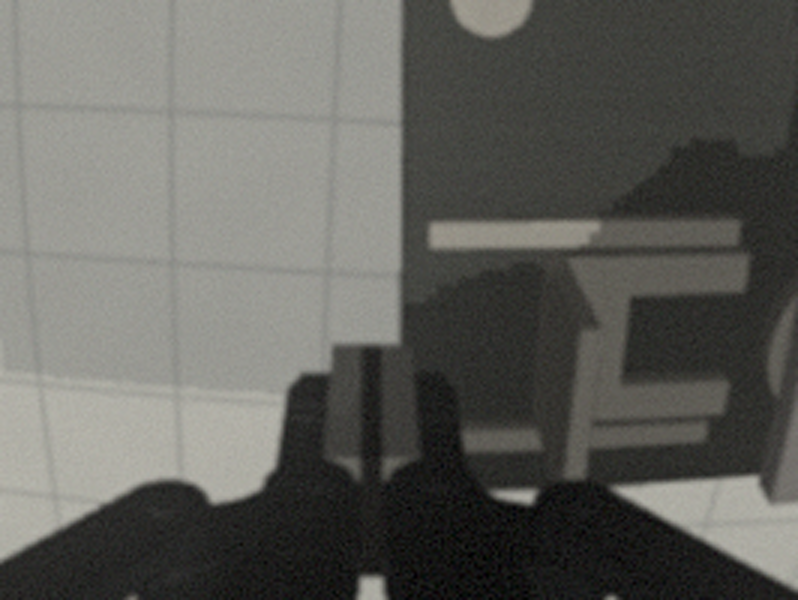

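Call:
apply_moves(commands=[{"travel":[0,0.003,0.002],"twist":[0,0,0],"claw":0},{"travel":[0,0.006,0.002],"twist":[0,0,0],"claw":0},{"travel":[0,0.01,0.002],"twist":[0,0,0],"claw":0},{"travel":[0,0.014,0.002],"twist":[0,0,0],"claw":0},{"travel":[0,0.017,0.002],"twist":[0,0,0],"claw":0},{"travel":[0,0.02,0.002],"twist":[0,0,0],"claw":0},{"travel":[0,0.023,0.002],"twist":[0,0,0],"claw":0},{"travel":[0,0.026,0.002],"twist":[0,0,0],"claw":0},{"travel":[0,0.029,0.002],"twist":[0,0,0],"claw":0}])

```text
clock: 18.45
position: [0.6125, -0.1959, -0.0105]
tool_rot: [-3.141, 0.0, -3.084]
force: [1.2, -2.0, 0.6]
grip_width: 0.0002
```

```bash
python3 - <<'E'
from h import *
s=bot.observe(); print(w2skid(s["position"]),s["position"])
w=bot.grab_frame("wrist"); cv2.imwrite("pics/w13.png",cv2.resize(w["frame"][130:330,200:466],(798,600),interpolation=cv2.INTER_CUBIC))
E
```

```text
[[ 0.06653378 -0.19158052]] [ 0.61252735 -0.19590157 -0.01045337]
```

View pics/w13.png

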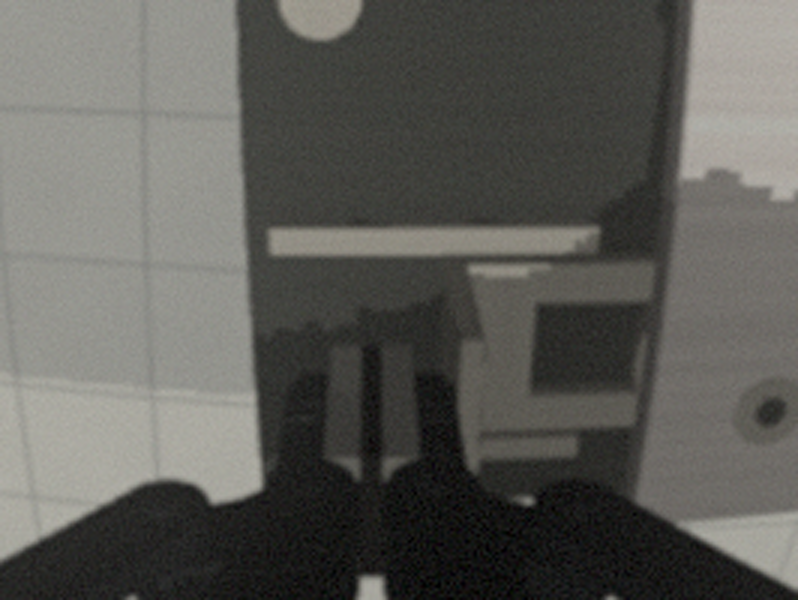

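Call:
apply_moves(commands=[{"travel":[0,0.003,0],"twist":[0,0,0],"claw":0},{"travel":[0,0.006,0],"twist":[0,0,0],"claw":0},{"travel":[0,0.009,0],"twist":[0,0,0],"claw":0},{"travel":[0,0.012,0],"twist":[0,0,0],"claw":0},{"travel":[0,0.015,0],"twist":[0,0,0],"claw":0},{"travel":[0,0.017,0],"twist":[0,0,0],"claw":0},{"travel":[0,0.018,0],"twist":[0,0,0],"claw":0}])

```text
clock: 19.2
position: [0.6114, -0.1777, -0.0105]
tool_rot: [3.142, -0.0, -3.084]
force: [0.1, -2.9, 1.0]
grip_width: 0.0002
```

```bash
python3 - <<'E'
from h import *
s=bot.observe(); print(w2skid(s["position"]),s["position"])
w=bot.grab_frame("wrist"); cv2.imwrite("pics/w14.png",cv2.resize(w["frame"][130:330,200:466],(798,600),interpolation=cv2.INTER_CUBIC))
E
```

```text
[[ 0.0665084  -0.17334268]] [ 0.6114448  -0.17769587 -0.01046585]
```

View pics/w14.png

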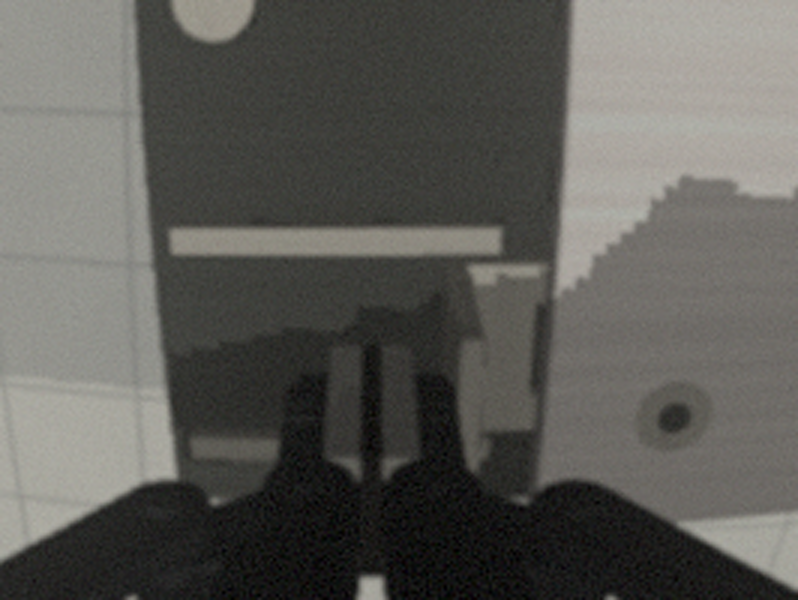

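Call:
apply_moves(commands=[{"travel":[0,0.002,0],"twist":[0,0,0],"claw":0},{"travel":[0,0.004,0],"twist":[0,0,0],"claw":0},{"travel":[0,0.006,0],"twist":[0,0,0],"claw":0},{"travel":[0,0.007,0],"twist":[0,0,0],"claw":0}])

```text
clock: 19.65
position: [0.611, -0.1707, -0.0105]
tool_rot: [3.142, -0.0, -3.084]
force: [-0.4, -1.1, 0.3]
grip_width: 0.0001
```

Call:
apply_moves(commands=[{"travel":[0,0.0005,0],"twist":[0,0,0],"claw":0},{"travel":[0,0.001,0],"twist":[0,0,0],"claw":0}])

```text
clock: 19.85
position: [0.611, -0.17, -0.0105]
tool_rot: [-3.142, -0.0, -3.084]
force: [-0.1, -2.4, 1.1]
grip_width: -0.0004
```

```bash
python3 - <<'E'
from h import *
s=bot.observe(); print(w2skid(s["position"]),s["position"],s["force"])
w=bot.grab_frame("wrist"); cv2.imwrite("pics/w15.png",cv2.resize(w["frame"][130:330,200:466],(798,600),interpolation=cv2.INTER_CUBIC))
E
```

```text
[[ 0.06649187 -0.16562191]] [ 0.61098075 -0.16998905 -0.0105173 ] [-0.06377985 -2.35656509  1.08795466]
```

View pics/w15.png

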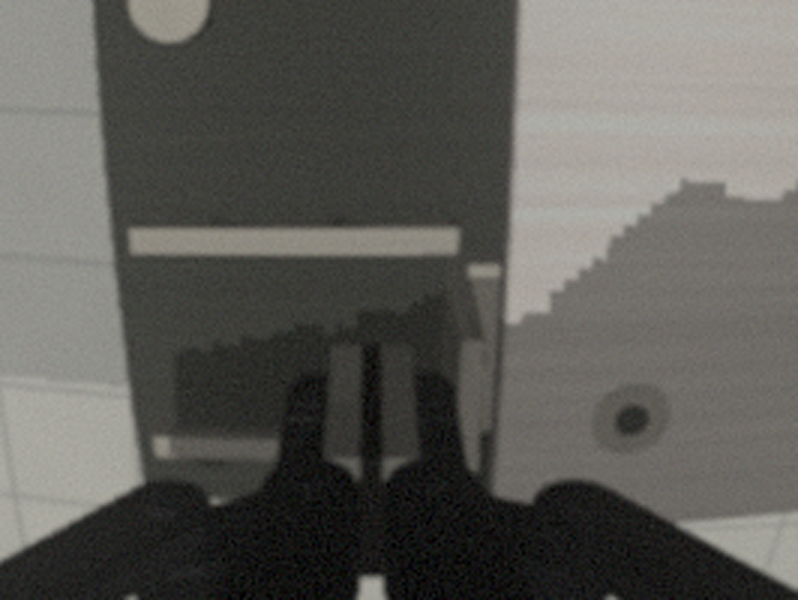

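Call:
apply_moves(commands=[{"travel":[0,0.0005,0],"twist":[0,0,0],"claw":0},{"travel":[0,0.001,0],"twist":[0,0,0],"claw":0}])

```text
clock: 20.1
position: [0.6109, -0.169, -0.0105]
tool_rot: [-3.142, -0.0, -3.084]
force: [0.0, -1.7, 0.8]
grip_width: 0.0004
```

Call:
apply_moves(commands=[{"travel":[0,0.0005,0],"twist":[0,0,0],"claw":0},{"travel":[0,0.0005,0],"twist":[0,0,0],"claw":0}])

```text
clock: 20.3
position: [0.6109, -0.1684, -0.0105]
tool_rot: [3.142, -0.0, -3.084]
force: [0.6, -1.1, 1.5]
grip_width: 0.0001
```

Call:
apply_moves(commands=[{"travel":[0,0.0005,0],"twist":[0,0,0],"claw":0},{"travel":[0,0.0005,0],"twist":[0,0,0],"claw":0}])

```text
clock: 20.5
position: [0.6109, -0.1679, -0.0105]
tool_rot: [3.142, -0.0, -3.084]
force: [-1.0, -1.1, 1.0]
grip_width: -0.0
```

Call:
apply_moves(commands=[{"travel":[0,0.0005,0],"twist":[0,0,0],"claw":0},{"travel":[0,0.0005,0],"twist":[0,0,0],"claw":0}])

```text
clock: 20.7
position: [0.6109, -0.1678, -0.0105]
tool_rot: [-3.141, 0.0, -3.084]
force: [0.4, -3.6, 0.4]
grip_width: 0.0001
```

```bash
python3 - <<'E'
from h import *
s=bot.observe(); print(w2skid(s["position"]),s["position"],s["force"])
w=bot.grab_frame("wrist"); cv2.imwrite("pics/w16.png",cv2.resize(w["frame"][130:330,200:466],(798,600),interpolation=cv2.INTER_CUBIC))
E
```

```text
[[ 0.06649751 -0.16341386]] [ 0.61085838 -0.16778439 -0.01047551] [ 0.44576703 -3.58852847  0.35908415]
```

View pics/w16.png

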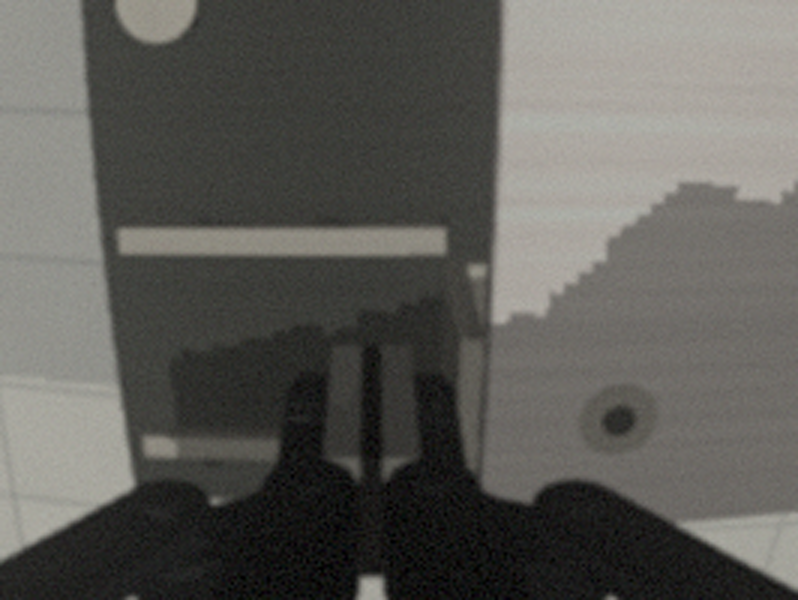

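Call:
apply_moves(commands=[{"travel":[0,0.0005,0],"twist":[0,0,0],"claw":0},{"travel":[0,0.0005,0],"twist":[0,0,0],"claw":0}])

```text
clock: 20.95
position: [0.6109, -0.1677, -0.0105]
tool_rot: [-3.141, 0.0, -3.084]
force: [0.2, -6.5, -0.1]
grip_width: 0.0001
```

Stop reached (force up, no motion). Back away, lift, and go over the corner again.

Call:
apply_moves(commands=[{"travel":[0,-0.005,0],"twist":[0,0,0],"claw":0},{"travel":[0,-0.015,0],"twist":[0,0,0],"claw":0},{"travel":[0,-0.02,-0.02],"twist":[0,0,0],"claw":0},{"travel":[0,-0.02,-0.06],"twist":[0,0,0],"claw":0},{"travel":[0,-0.01,-0.07],"twist":[0,0,0],"claw":0},{"travel":[0,0.02,-0.07],"twist":[0,0,0],"claw":0},{"travel":[0,0.042,-0.05],"twist":[0,0,0],"claw":0},{"travel":[0,0.042,-0.03],"twist":[0,0,0],"claw":0},{"travel":[0,0.042,-0.022],"twist":[0,0,0],"claw":0},{"travel":[0,0.042,-0.022],"twist":[0,0,0],"claw":0}])

```text
clock: 21.95
position: [0.6077, -0.1256, 0.0105]
tool_rot: [3.142, -0.002, -3.085]
force: [-0.8, -0.1, -0.1]
grip_width: -0.0002
```

```bash
python3 - <<'E'
from h import *
to(skid2w(.066,-.122,.005)); 
w=bot.grab_frame("wrist"); cv2.imwrite("pics/w17.png",cv2.resize(w["frame"][130:330,200:466],(798,600),interpolation=cv2.INTER_CUBIC))
to(skid2w(.066,-.122,.005)); 
E
```

```text
pos [ 0.6077 -0.1256  0.0105] F [-0.82 -0.12 -0.07] travel [-0.0002 -0.0009  0.0055] twist [ 0.   -0.1  -0.05]
pos [ 0.6082 -0.1258  0.0114] F [-0.22  0.95  1.42] travel [ 0.0003 -0.0006  0.0064] twist [-0.01 -0.04 -0.07]
```

View pics/w17.png

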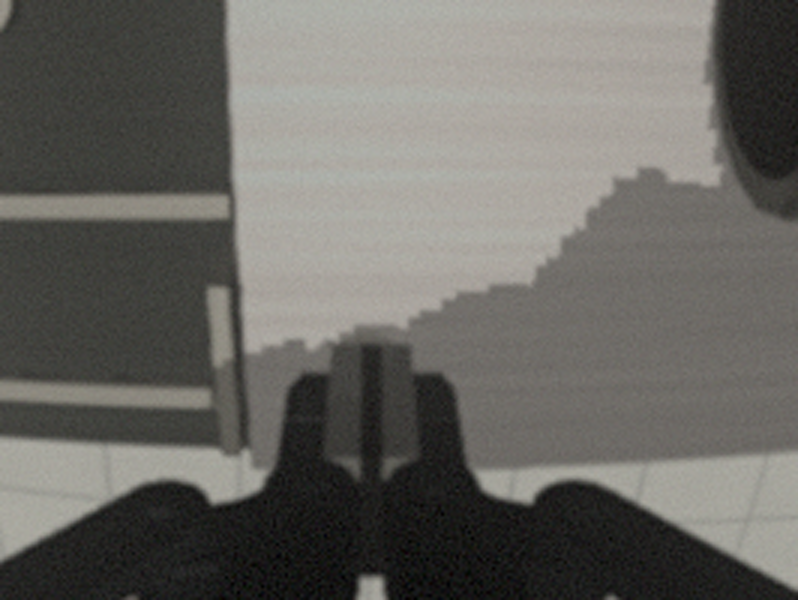

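Call:
apply_moves(commands=[{"travel":[0,0,0.002],"twist":[0,0,0],"claw":0},{"travel":[0,0,0.005],"twist":[0,0,0],"claw":0},{"travel":[0,0,0.007],"twist":[0,0,0],"claw":0},{"travel":[0,0,0.008],"twist":[0,0,0],"claw":0},{"travel":[0,0,0.008],"twist":[0,0,0],"claw":0}])

```text
clock: 22.5
position: [0.6084, -0.1251, 0.0035]
tool_rot: [-3.142, -0.0, -3.084]
force: [0.6, -0.9, -0.3]
grip_width: -0.0
```

Call:
apply_moves(commands=[{"travel":[0,0,0.0005],"twist":[0,0,0],"claw":0},{"travel":[0,0,0.001],"twist":[0,0,0],"claw":0},{"travel":[0,0,0.001],"twist":[0,0,0],"claw":0}])

```text
clock: 22.8
position: [0.6085, -0.1251, 0.0026]
tool_rot: [-3.142, 0.0, -3.084]
force: [-0.0, 0.7, 1.4]
grip_width: 0.0003
```

Call:
apply_moves(commands=[{"travel":[0,0,0.0005],"twist":[0,0,0],"claw":0},{"travel":[0,0,0.0007],"twist":[0,0,0],"claw":0},{"travel":[0,0,0.0007],"twist":[0,0,0],"claw":0}])

```text
clock: 23.1
position: [0.6086, -0.1251, 0.0021]
tool_rot: [-3.141, 0.0, -3.084]
force: [-0.6, 0.5, 4.7]
grip_width: -0.0002
```

Call:
apply_moves(commands=[{"travel":[0,0,0.0003],"twist":[0,0,0],"claw":0},{"travel":[0,0,0.0003],"twist":[0,0,0],"claw":0}])

```text
clock: 23.3
position: [0.6087, -0.1251, 0.002]
tool_rot: [-3.141, 0.001, -3.084]
force: [-1.9, -0.2, 9.6]
grip_width: -0.0001
```

Call:
apply_moves(commands=[{"travel":[0,0,0.0002],"twist":[0,0,0],"claw":0},{"travel":[0,0,0.0002],"twist":[0,0,0],"claw":0},{"travel":[0,0,0.0002],"twist":[0,0,0],"claw":0},{"travel":[0,0,0.0002],"twist":[0,0,0],"claw":0}])

```text
clock: 23.7
position: [0.6087, -0.1251, 0.0019]
tool_rot: [-3.141, 0.001, -3.084]
force: [-3.2, 0.3, 11.1]
grip_width: 0.0001
```

Call:
apply_moves(commands=[{"travel":[0,0,-0.003],"twist":[0,0,0],"claw":0},{"travel":[0,0,-0.01],"twist":[0,0,0],"claw":0},{"travel":[0,0,-0.04],"twist":[0,0,0],"claw":0},{"travel":[0,-0.03,-0.08],"twist":[0,0,0],"claw":0},{"travel":[0,-0.07,-0.12],"twist":[0,0,0],"claw":0},{"travel":[0,-0.11,-0.16],"twist":[0,0,0],"claw":0},{"travel":[0,-0.15,-0.18],"twist":[0,0,0],"claw":0},{"travel":[0,-0.18,-0.2],"twist":[0,0,0],"claw":0},{"travel":[0,-0.18,-0.2],"twist":[0,0,0],"claw":0},{"travel":[0,-0.18,-0.2],"twist":[0,0,0],"claw":0}])

```text
clock: 24.7
position: [0.6185, -0.3055, 0.2018]
tool_rot: [-3.141, 0.001, -3.085]
force: [-0.4, 1.3, -0.1]
grip_width: 0.0
```

```bash
python3 - <<'E'
from h import *
f=bot.grab_frame("top"); cv2.imwrite("pics/t9.png",cv2.resize(f["frame"][175:295,220:410],(760,480),interpolation=cv2.INTER_CUBIC))
f=bot.grab_frame("scene"); cv2.imwrite("pics/s9.png",cv2.resize(f["frame"][100:260,200:450],(800,512),interpolation=cv2.INTER_CUBIC))
E
```

```text
(no output)
```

View pics/t9.png

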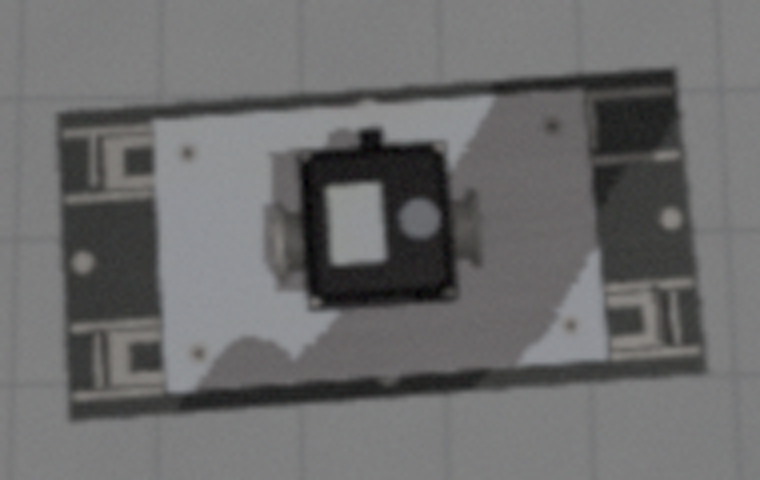

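View pics/s9.png

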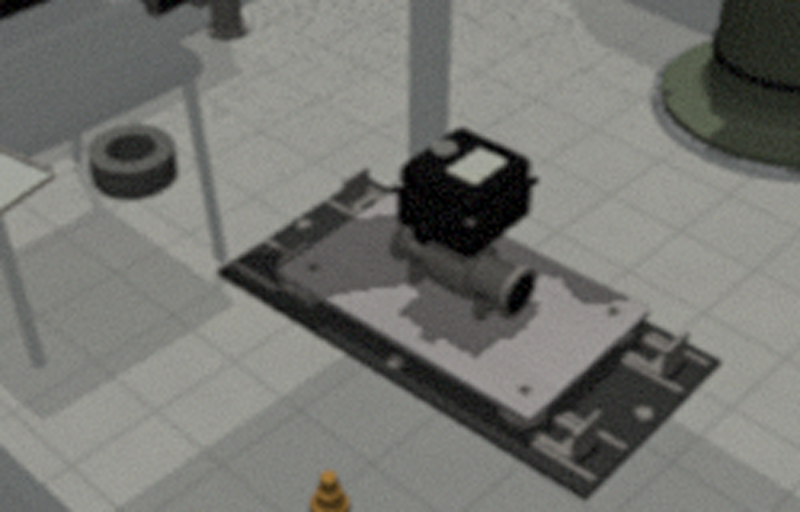

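```bash
python3 -c "
from workcell import bot
print(bot.job_done())"
```

```text
the job is handed in; nothing more can be done
None
```

The far right corner is the spongy one. Its shim is now fully in, the corner stands firm on it, and I handed the job in at about 25 s of the 72 s allowed. I got no verdict back.

- **Finding the corner:** Near left and near right were hard. Far right sank about 4.4 mm under 2 to 5 N. I did not press far left, since only one corner gives.
- **Shim:** I pushed the far right shim in with about 2 to 3 N until it stopped. There the force rose to 6.5 N with no further movement. The wrist picture shows its tab lying along the plate's edge.
- **Proof press:** The same corner sank only about 1 mm and then carried 11 N.
- **Final pictures:** The rig and the other three shims show no visible movement. The hand ended clear at a TCP height of 0.20 m. I only compared pictures by eye and did not measure the final positions. The tape roll and brass union looked undisturbed, and the arm never went near the solenoid valve, which I did not check.

Two things did not go as expected:

- **TCP offset:** The finger tips touched about 33 mm behind the stated TCP. I found where they made contact by feel, and it was consistent across corners.
- **Overpress:** Because of that offset, and because I ran several moves without checking between them, the first near-left press reached about 74 N. That is under the 120 N wrist limit, and the top picture showed no shift of the rig.

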